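# Put two cake tins away in the raked counter case

## Task

Put the two long metal cake tins away in the two-tier glass case, one on each tier by height: the short tin on the low bottom tier, the tall tin on the upper tier, which has more headroom. Each should stand upright in the middle of its tier, straight with the case, and slid back to the stop bar; then let go.

Things in the scene. Friction and masses are not known exactly. Their poses are not given: they have to be found in the camera images.
- tall_tin_mid (a point): Centre (half-way up) of the tall loose tin: plain closed metal box 150 long (x) x 55 wide (y) x 105 mm high (z), 0.2-0.45 kg, ends alike, standing on the counter; held across its width. The same-metal square tin (85 x 85 x 70 mm) is not wanted. In the case a tin's outer half stays in the open and its inner half goes under a board: hold it near its outer end, about 45 mm from its middle.
- short_tin_mid (a point): Centre (half-way up) of the short loose tin: same metal and outline as the tall one, 150 long (x) x 55 wide (y), but only 55 mm high (z), 0.14-0.28 kg. Ends alike. Held in the same way, near its outer end.
- low_seat (a point): On bottom tier's floor, under the middle of a tin fully home; x points level into the fixed case, z up. Floor 20 mm above the counter, from 85 mm before this point inwards; headroom 75 mm under the upper board (8 mm thick), whose front edge is right above this point. All open before it; posts, side panes (184 mm apart) beyond it. Stop bar, 20 mm high, 75 mm beyond it. Case 200 mm wide, 255 deep
- high_seat (a point): The same for the upper tier, set back 85 mm like a stair: on its floor (that board, 103 mm above the counter), under the middle of a tin fully home; axes as low_seat. Floor from 85 mm before this point inwards; headroom 125 mm under the top board (8 mm thick), whose front edge is right above this point. All open before it; posts and panes beyond. Stop bar, 20 mm high, 75 mm beyond.
Things that resemble listed ones, but are neither listed nor needed, are in the scene too. Leave any red look-alike of the part that bears short_tin_mid alone.

How it is judged (in metres and radians):
At the end, for the whole second after the job is handed in: The short tin stands upright on the bottom tier's floor and the tall tin on the upper tier's floor, each pushed in to within 18 mm of its stop bar, within 30 mm of the tier's middle line sideways, and within 12 degrees of straight with the case (x of short_tin_mid in the frame of low_seat between -0.018 and 0.01 m and y of short_tin_mid in the frame of low_seat between -0.03 and 0.03 m and z of short_tin_mid in the frame of low_seat between 0.02 and 0.035 m and angle between the x axis of short_tin_mid and the x axis of low_seat, either way round below 0.21 rad and angle between each of short_tin_mid, tall_tin_mid's own z axis and vertical below 0.1 rad and x of tall_tin_mid in the frame of high_seat between -0.018 and 0.01 m and y of tall_tin_mid in the frame of high_seat between -0.03 and 0.03 m and z of tall_tin_mid in the frame of high_seat between 0.045 and 0.06 m and angle between the x axis of tall_tin_mid and the x axis of high_seat, either way round below 0.21 rad); the robot touches nothing.
It also fails if it takes over 67 s, if anything falls off the work surface, if the arm or the gripper's body presses on something with over 40 N, if the wrist force passes 120 N, or if a joint passes its speed limit or range.

## Robot

A 6-joint arm with a two-finger parallel gripper is mounted at the origin on the work surface. World frame = base frame: x ahead of the robot, y to its left, z up, the work surface at z = 0. Lengths are in mm, angles in rad, forces in N, time in s.
With the tool pointing down it reaches from about 400 to 925 mm from the base axis. Payload 12.5 kg.
Tool frame: the origin (TCP) lies at the centre of the arm's flange, where the gripper is bolted on; the fingertips stand 190 mm ahead of it and the grasp point (between the pads) lies 171 mm ahead of it; z points along the fingers, y is the line along which they close (so a half turn about z gives the same grasp; the last joint's range is limited). The gripper opens to 95 mm and grips with 3 to 60 N. Pads are 20 mm wide; open, the fingers measure 119 mm over their backs; the gripper's body (75 mm by 180 mm) begins 59 mm behind the grasp point.
Start: joints at [0.996, 0.491, 1.559, -0, 1.092, -0.106], TCP at [282.363, 557.581, 404.761] pointing down, gripper open.
Joint ranges: [-3.1, 3.1], [-0.84, 2.19], [0.05, 2.79], [-1.13, 4.28], [0.06, 2.93], [-2.69, 2.69]. Speed limits (rad/s): [2.22, 2.22, 2.79, 3.14, 3.14, 3.14].

## Interface

Orientations are given as [roll, pitch, yaw] about the fixed x, y, z axes, in that order (R = Rz(yaw) Ry(pitch) Rx(roll)).
In Python, from cell import env, read_camera, search_frame, cut_out gives the robot as it stands. The module is installed in compiled form; this text tells all that it offers.
- The arm moves only by the tool move_arm, never from a script. Its argument "commands" is a list of rows, each a list of 3 entries, a list of its own where there are three numbers: the shift along the world's x, y, z normalised to -1 to 1, where 1 is 0.03 m, then the turn about the world's z normalised to -1 to 1, where 1 is 0.08 rad, then the opening, from -1 (shut) to 1 (fully open), so that 0 is half open. A call has 1 to 20 rows; each row shifts and turns the commanded pose from where the row before left it; what a row does not reach is not made up. A row lasts 1/12 s, in which the tool goes at most 41.7 mm and 7.16 degrees, less where a joint would pass 70% of its speed; a pose out of reach is approached as far as the arm can. A call with a number of a shift or a turn outside -1 to 1 is refused whole. A call with a gripper value outside its range is refused whole. The fingers move at their own pace and stop on an object; the grip force is fixed at half the most. Time passes only in rows, so rows that do not move let the fingers close. It gives the time, the measured TCP pose, the force, the opening and the grip force at its end, in the units of the state.
- env.state(): the state, without advancing time (a new reading comes with each control period).
- read_camera(name): name is "scene" or "top"; returns a dict with "image" (480x640x3 uint8, red, green, blue), "fx", "fy", "cx", "cy" (pixels), "rvec" (rotation vector, rad) and "tvec" (3), from world to camera coordinates, as OpenCV has them. Camera axes: x right, y down, z forward; pixel columns grow to the right and rows downward; lengths in mm; the calibration is good to about 2 mm. A picture is of the moment at which its call begins. There is no depth.
- env.job_done(): hands the job in; it is judged then, once.
Trained networks look in a picture, given as the dict that the camera call returned (one of the last four; its "shot" number tells which), for a name from the list of things; names that differ only in an ending like _2 or _b are one class to them, and where a whole thing is asked for, a point or a joint stands for the part that bears it (a point fixed in the world has none). Each returns a list of dicts, best first, with "confidence" (0 to 1); they miss things now and then, are a little off and sometimes report something else, mostly with a low value. They report only what shows in the picture. A call takes as long as a camera call. They do not tell look-alikes from the thing itself.
- search_frame(thing, picture): "at" ([column, row] in pixels, amid what is visible of it).
- cut_out(thing, picture): "region" (480x640 bool, what is visible of it) and "at" ([column, row] in pixels, amid what is visible of it).
The state is a dict: "t": time; "joints": joint angles; "qvel": joint speeds; "tau": joint torques, N m; "eef_pos": TCP position; "tcp_rot": TCP orientation; "ft_force": force on the tool from outside, world axes, zero at the start; "moment": the same for the moment, N m; "opening": opening from 0.0 (shut) to 1.0 (fully open); "grip_force": force on a finger pad.
Only numpy, scipy, OpenCV 4.12 (cv2) and the standard library are available. Lean on these libraries where they do the work, as an engineer would, in place of code of your own. Each camera call takes 0.05 s, during which the arm holds its last target. There are 200 camera calls.

## Working session

There is one attempt and no reset: what is moved stays moved. The work goes in short steps, Python scripts to look and compute and a tool call to move; the robot and the scene stay as the last step left them, time stands still between calls to the robot, and variables do not carry over. Pictures are saved under pics/ and viewed, at most 10 in all, crops included, and the job is handed in when it is done.

Besides the shell and the picture viewer there is one more tool, called after ">>>" as name(argument=value, ...) on one line, values as JSON. move_arm: Moves the arm, as the interface text tells. Its arguments: {"type":"object","properties":{"commands":{"type":"array","items":{"type":"array"}}},"required":["commands"]}

```bash
mkdir -p pics; python3 - <<'E'
from cell import env, read_camera, search_frame, cut_out
import cv2,numpy as np
s=env.state();print(s)
ims=[]
for n in ("scene","top"):
    p=read_camera(n); im=p["image"][:,:,::-1].copy()
    print(n,p["fx"],p["cx"],p["cy"],p["rvec"],p["tvec"])
    for t in ("tall_tin_mid","short_tin_mid","low_seat","high_seat"):
        r=search_frame(t,p); print(t,[(np.round(d["at"]),round(d["confidence"],2)) for d in r])
    cv2.imwrite(f"pics/{n}0.png",im)
E
```

```text
{'t': 0.0, 'joints': array([ 9.96359314e-01,  4.91551751e-01,  1.55948946e+00, -1.19177054e-06,
        1.09171743e+00, -1.05610852e-01]), 'qvel': array([ 1.36518623e-03,  1.08992197e-03,  1.02141885e-04,  5.91463336e-04,
        9.12763604e-06, -1.23950629e-04]), 'tau': array([ 4.88279955e-03, -6.12639785e+01, -2.58187169e+01,  6.93423185e-02,
        4.81224095e-02, -8.07608308e-05]), 'eef_pos': array([282.3590601 , 557.52838173, 404.15270186]), 'tcp_rot': array([-3.14043305e+00, -1.21861056e-04,  2.67276697e+00]), 'ft_force': array([0.24928572, 0.02413059, 0.32680117]), 'moment': array([-0.0514899 ,  0.01634027,  0.03622309]), 'grip_force': 0.0, 'opening': 1.0019301350979457}
scene 609.3459794046765 323.7812214778386 245.36131272856514 [ 1.09639658  2.15576469 -1.19041528] [ 238.97969907  -89.89000743 1359.52232055]
tall_tin_mid [(array([215., 232.]), 0.68)]
short_tin_mid [(array([158., 292.]), 0.82), (array([272., 191.]), 0.58)]
low_seat [(array([430., 338.]), 0.66)]
high_seat [(array([428., 332.]), 0.63)]
top 486.8862593304657 317.51078118198075 236.9546605514633 [ 1.98898491 -2.24405878  0.23644104] [  27.4087328   423.3114809  1039.62893846]
tall_tin_mid [(array([415., 222.]), 0.86)]
short_tin_mid [(array([454., 324.]), 0.68), (array([393., 156.]), 0.59)]
low_seat [(array([193., 212.]), 0.6), (array([415., 223.]), 0.48)]
high_seat [(array([191., 214.]), 0.75)]
```

View pics/scene0.png

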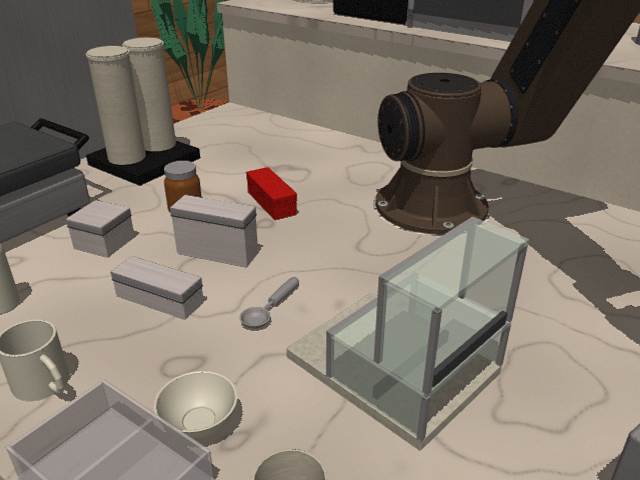

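View pics/top0.png

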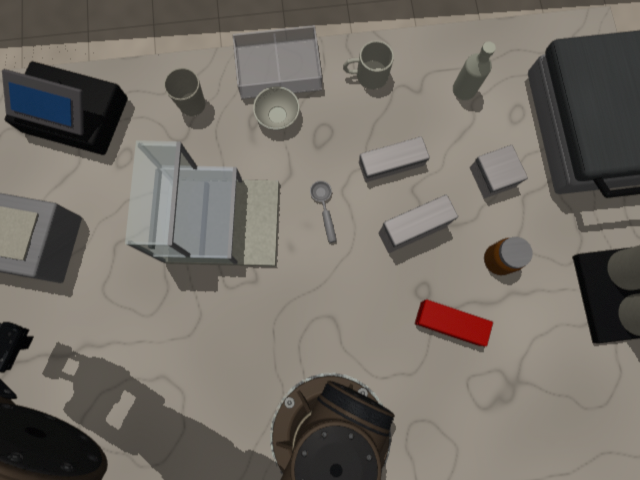

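The scene picture shows the tall tin at about (215,230), the short tin at (158,287), a red decoy at (272,193), and the case on the right with its open front to the left. The top picture shows the short tin at (394,157), the tall tin at (419,222), and the front edge of the case slab at x≈278.

```bash
cat > h.py <<'E'
import numpy as np,cv2
from cell import env, read_camera, search_frame, cut_out
from scipy.optimize import minimize,least_squares
def proj(p,X):
    K=np.array([[p["fx"],0,p["cx"]],[0,p["fy"],p["cy"]],[0,0,1]])
    return cv2.projectPoints(np.asarray(X,float).reshape(-1,1,3),np.asarray(p["rvec"]),np.asarray(p["tvec"]),K,None)[0].reshape(-1,2)
def pt(obs): # obs list of (pic,(u,v)) -> 3D
    f=lambda X:np.concatenate([proj(p,X)[0]-uv for p,uv in obs])
    return least_squares(f,[500,0,50.]).x
def box(x,y,z,yaw,d):
    c,s=np.cos(yaw),np.sin(yaw);R=np.array([[c,-s,0],[s,c,0],[0,0,1]])
    g=np.array([[i,j,k] for i in(-.5,.5) for j in(-.5,.5) for k in(-.5,.5)])*d
    return g@R.T+[x,y,z]
def hullmask(p,X):
    m=np.zeros((480*4,640*4),np.uint8)
    h=cv2.convexHull((proj(p,X)*4+2).astype(np.int32));cv2.fillConvexPoly(m,h,1)
    return cv2.resize(m.astype(np.float32),(640,480),interpolation=cv2.INTER_AREA)
def fit(obs,d,x0): # obs: (pic,mask); x0=x,y,z,yaw
    def f(q):
        e=0
        for p,m in obs:
            h=hullmask(p,box(q[0],q[1],q[2],q[3]/100,d)); e+=1-np.minimum(h,m).sum()/np.maximum(h,m).sum()
        return e
    q0=np.array(x0,float);q0[3]*=100
    best=None
    for k in range(3):
        r=minimize(f,q0,method="Nelder-Mead",options=dict(initial_simplex=np.vstack([q0]+[q0+15*np.eye(4)[i] for i in range(4)]),xatol=.2,fatol=1e-4)); q0=r.x
    q0[3]/=100; return q0,r.fun
def pick(thing,p,near):
    r=[d for d in cut_out(thing,p) if np.hypot(*(np.array(d["at"])-near))<25]
    return r[0]["region"].astype(np.float32) if r else None
E
python3 - <<'E'
from h import *
P={n:read_camera(n) for n in("scene","top")}
S,T=P["scene"],P["top"]
for name,d,a,b in (("tall_tin_mid",[150,55,105],(215,230),(419,222)),("short_tin_mid",[150,55,55],(158,287),(394,157))):
    X=pt([(S,a),(T,b)]); ms,mt=pick(name,S,a),pick(name,T,b)
    print(name,X.round(),ms is None or ms.sum(),mt is None or mt.sum())
    obs=[(p,m) for p,m in((S,ms),(T,mt)) if m is not None]
    for yaw in(-.3,.3,2.8):
        pass
    u=proj(T,[X,X+[50,0,0],X+[0,50,0]]); print((u-u[0]).round(1))
    for yaw in(0.2,1.0,1.7,2.5): print(fit(obs,d,[*X,yaw]))
for n,(x0,y0,x1,y1) in dict(scene=(280,210,540,450),top=(110,130,300,280)).items():
    im=P[n]["image"][y0:y1,x0:x1,::-1]; f=3 if n=="scene" else 4
    f=2.5 if n=="scene" else 4
    im=cv2.resize(im,None,fx=f,fy=f,interpolation=cv2.INTER_CUBIC);print(im.shape)
    cv2.imwrite(f"pics/crop_{n}.png",im)
E
```

```text
tall_tin_mid [ 425. -247.   53.] 4971.0 2329.0
[[  0.    0. ]
 [ -3.6 -21.5]
 [-22.2   2.6]]
(array([ 424.76329348, -244.2537057 ,   50.41780037,   -1.2616016 ]), np.float64(0.072215735912323))
(array([ 424.94591422, -244.55892649,   51.02956126,    1.87804149]), np.float64(0.07301175594329834))
(array([ 424.53312334, -244.21110543,   51.19164334,    1.87531041]), np.float64(0.07289350032806396))
(array([ 424.62825468, -244.16933485,   51.07027465,    1.88013725]), np.float64(0.0723259449005127))
short_tin_mid [ 592. -221.   27.] 3716.0 2004.0
[[  0.    0. ]
 [ -3.2 -19.9]
 [-21.1   2.4]]
(array([ 591.26843856, -221.71902787,   27.26577253,   -1.38572692]), np.float64(0.10167807340621948))
(array([ 591.4121597 , -221.80458644,   26.25596804,    1.75275872]), np.float64(0.10231202840805054))
(array([ 591.091947  , -221.81992123,   26.81526015,    1.74698149]), np.float64(0.10154986381530762))
(array([ 591.39442303, -221.73428491,   26.7297672 ,    1.75445752]), np.float64(0.1014435887336731))
(600, 650, 3)
(600, 760, 3)
```

View pics/crop_scene.png

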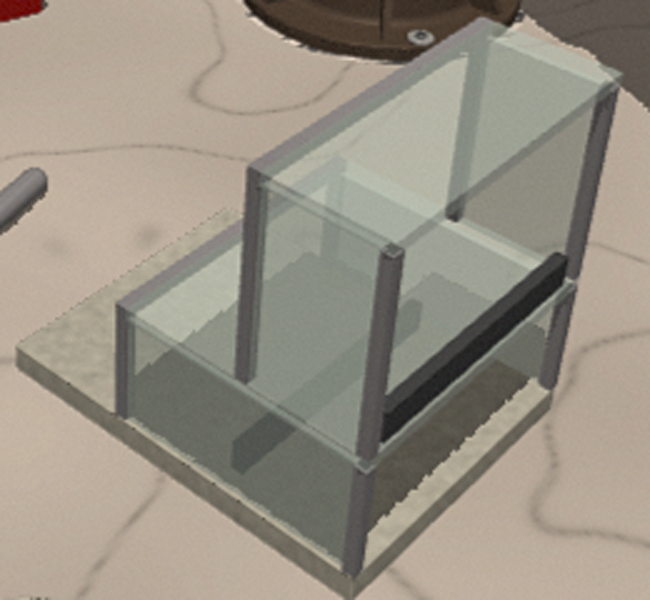

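View pics/crop_top.png

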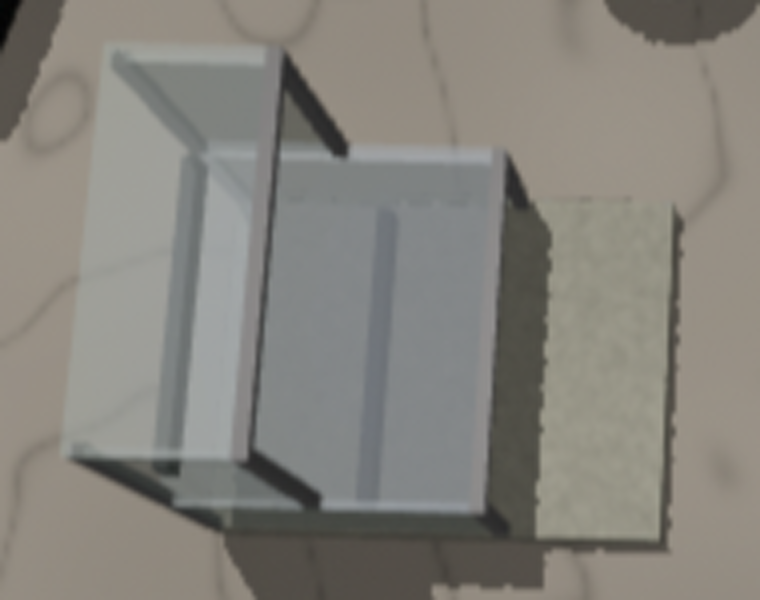

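The crops show the case's slab, upper board and top-board corners clearly, e.g. the top view's slab front corners are at (279,181) and (276,265). I'll fit the case pose from these corners.

```bash
python3 - <<'E'
from h import *
S,T=read_camera("scene"),read_camera("top")
t=[(-85,-100,20,279,180.8),(-85,100,20,276,265.3),(0,-100,103,236.8,167.5),(0,100,103,231.3,258),(85,-100,236,180.8,141.5),(85,100,236,172,245),(170,-100,236,136.8,141),(170,100,236,126.3,244.3)]
s=[(-85,-100,20,286.8,348),(170,-100,20,420,442),(170,100,20,500.8,367.2),(0,-100,103,326,333.2),(170,-100,103,426,396),(85,-100,236,380,278),(170,-100,236,436.8,309.2),(170,100,236,528,240),(85,100,236,474,217.2)]
def res(q):
    c,n=np.cos(q[3]),np.sin(q[3]);R=np.array([[c,-n,0],[n,c,0],[0,0,1]])
    return np.concatenate([(proj(p,np.array(o)[:,:3]@R.T+q[:3])-np.array(o)[:,3:]).ravel() for p,o in((T,t),(S,s))])
r=least_squares(res,[480,150,0,1.5],loss="soft_l1");q=r.x
print(q,r.fun.round(1))
c,n=np.cos(q[3]),np.sin(q[3])
for f in(-200,-45,0,85): print(f,(q[0]+c*f).round(1),(q[1]+n*f).round(1))
E
```

```text
[487.24455348 147.79044046  -3.78523651   1.42375459] [-0.1 -0.2 -0.9  0.   0.2 -0.1 -0.1  0.3  0.5  0.7  0.2  0.3 -0.   0.
 -0.8 -0.3 -1.1  0.3  0.3  0.4  1.  -2.2 -0.3 -1.4  0.3  0.1 -2.  -0.3
  0.7 -0.1  0.2  0.9 -2.2  0.9]
-200 457.9 -50.1
-45 480.7 103.3
0 487.2 147.8
85 499.7 231.9
```

>>> move_arm(commands=[[[0,0,1],0,1],[[0,0,1],0,1],[[0,0,1],0,1],[[0,0,1],0,1],[[0.38,-0.98,0],-0.41,1],[[0.38,-0.98,0],-0.41,1],[[0.38,-0.98,0],-0.41,1],[[0.38,-0.98,0],-0.41,1],[[0.38,-0.98,0],-0.41,1],[[0.38,-0.98,0],-0.41,1],[[0.38,-0.98,0],-0.41,1],[[0.38,-0.98,0],-0.41,1],[[0.38,-0.98,0],-0.41,1],[[0.38,-0.98,0],-0.41,1],[[0.38,-0.98,0],-0.41,1],[[0.38,-0.98,0],-0.41,1],[[0.38,-0.98,0],-0.41,1],[[0.38,-0.98,0],-0.41,1],[[0.38,-0.98,0],-0.41,1],[[0.38,-0.98,0],-0.41,1]])

```text
t: 2.57
eef_pos: [464.9, 85.6, 525.0]
tcp_rot: [3.141, 0.0, 2.146]
ft_force: [-0.2, 0.3, -0.7]
opening: 1.001
grip_force: 0.0
```

>>> move_arm(commands=[[[0.38,-0.98,0],-0.41,1],[[0.38,-0.98,0],-0.41,1],[[0.38,-0.98,0],-0.41,1],[[0.38,-0.98,0],-0.41,1],[[0.38,-0.98,0],-0.41,1],[[0.38,-0.98,0],-0.41,1],[[0.38,-0.98,0],-0.41,1],[[0.38,-0.98,0],-0.41,1],[[0.38,-0.98,0],-0.41,1],[[0.38,-0.98,0],-0.41,1],[[0.38,-0.98,0],-0.41,1],[[0.38,-0.98,0],-0.41,1],[[0,0,0],0,1],[[0,0,0],0,1],[[0,0,0],0,1]])

```text
t: 3.82
eef_pos: [601.4, -265.3, 524.6]
tcp_rot: [-3.141, -0.001, 1.755]
ft_force: [-0.8, 0.3, -0.3]
opening: 0.998
grip_force: 0.0
```

>>> move_arm(commands=[[[-0.06,0,-1],0,1],[[0,0,-1],0,1],[[0,0,-1],0,1],[[0,0,-1],0,1],[[0,0,-1],0,1],[[0,0,-1],0,1],[[0,0,-1],0,1],[[0,0,-0.8],0,1],[[0,0,-0.8],0,1],[[0,0,-0.8],0,1],[[0,0,-0.6],0,1],[[0,0,-0.6],0,1],[[0,0,0],0,1],[[0,0,0],0,1]])

```text
t: 4.98
eef_pos: [599.8, -264.7, 207.0]
tcp_rot: [-3.141, -0.001, 1.756]
ft_force: [-0.1, -0.1, 0.4]
opening: 0.998
grip_force: 0.0
```

>>> move_arm(commands=[[[0,0,0],0,-1],[[0,0,0],0,-1],[[0,0,0],0,-1],[[0,0,0],0,-1],[[0,0,0],0,-1],[[0,0,0],0,-1],[[0,0,0],0,-1],[[0,0,0],0,-1],[[0,0,0],0,-1],[[0,0,0],0,-1],[[0,0,0],0,-1],[[0,0,0],0,-1]])

```text
t: 5.98
eef_pos: [599.7, -265.7, 206.9]
tcp_rot: [-3.141, 0.0, 1.754]
ft_force: [-3.6, -0.5, 5.8]
opening: 0.585
grip_force: 30.0
```

>>> move_arm(commands=[[[0,0,0.5],0,-1],[[0,0,0.75],0,-1],[[0,0,0.75],0,-1],[[0,0,1],0,-1],[[-0.5,0.6,0],-0.41,-1],[[-0.5,0.6,0],-0.41,-1],[[-0.5,0.6,0],-0.41,-1],[[-0.5,0.6,0],-0.41,-1],[[-0.5,0.6,0],-0.41,-1],[[-0.5,0.6,0],-0.41,-1],[[-0.5,0.6,0],-0.41,-1],[[-0.5,0.6,0],-0.41,-1],[[-0.5,0.6,0],-0.41,-1],[[-0.4,0.6,0],-0.41,-1],[[0,0,0],0,-1],[[0,0,0],0,-1],[[0,0,0],0,-1]])

```text
t: 7.4
eef_pos: [453.3, -85.9, 296.8]
tcp_rot: [3.141, 0.0, 1.427]
ft_force: [0.2, -0.5, -2.6]
opening: 0.576
grip_force: 30.0
```

```bash
python3 - <<'E'
from h import *
P={n:read_camera(n) for n in("scene","top")}
s=env.state();print(s["eef_pos"],s["tcp_rot"])
q=[487.2,147.8,1.424]
a=np.array([np.cos(q[2]),np.sin(q[2])])
c=np.array(s["eef_pos"][:2])+45*a
print("case x of tin",(c-q[:2])@a,"y",(c-q[:2])@[-a[1],a[0]])
ex=box(c[0],c[1],s["eef_pos"][2]-206.9+27.5,s["tcp_rot"][2],[150,55,55])
o=[]
for n,p in P.items():
    im=p["image"][:,:,::-1].copy()
    u=proj(p,ex)
    for v in u: cv2.circle(im,tuple(v.astype(int)),1,(0,0,255),-1)
    m=u.mean(0).astype(int); x0,y0=max(m[0]-65,0),max(m[1]-75,0)
    o.append(cv2.resize(im[y0:y0+150,x0:x0+130],None,fx=3,fy=3)); print(n,x0,y0)
cv2.imwrite("pics/hold1.png",np.hstack(o))
E
```

```text
[453.3534095  -86.20685554 296.66305632] [3.14093751e+00 1.00607282e-04 1.42624021e+00]
case x of tin -191.44078390214403 y -0.745543821029426
scene 220 167
top 259 136
```

View pics/hold1.png

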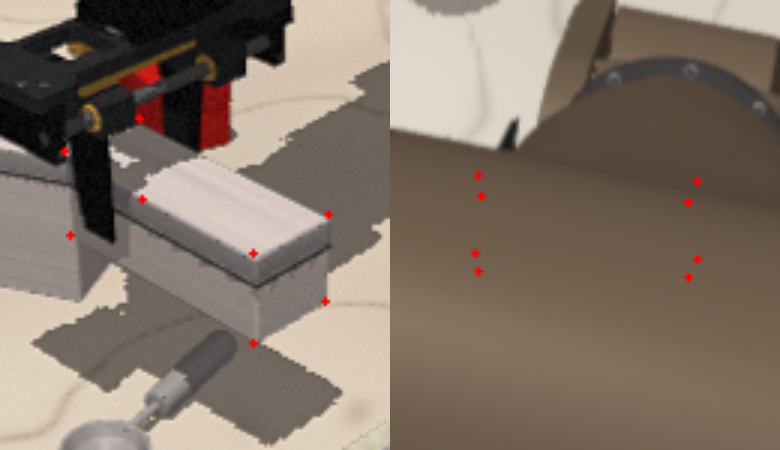

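The picture shows the tin held level in the fingers, with its predicted corners (red dots) matching, so there is no droop. I'll advance over the slab, lower it, and slide it in.

>>> move_arm(commands=[[[0.13,0.82,0],0,-1],[[0.13,0.82,0],0,-1],[[0.13,0.82,0],0,-1],[[0.12,0.82,0],0,-1],[[0,0,-0.7],0,-1],[[0,0,-0.7],0,-1],[[0,0,-0.7],0,-1],[[0,0,0],0,-1],[[0,0,0],0,-1]])

```text
t: 8.25
eef_pos: [468.4, 12.4, 233.2]
tcp_rot: [-3.14, 0.0, 1.426]
ft_force: [0.3, 0.4, -2.2]
opening: 0.576
grip_force: 30.0
```

>>> move_arm(commands=[[[0.05,0.36,0],0,-1],[[0.05,0.36,0],0,-1],[[0.05,0.36,0],0,-1],[[0.05,0.36,0],0,-1],[[0.05,0.36,0],0,-1],[[0.05,0.36,0],0,-1],[[0.05,0.36,0],0,-1],[[0.06,0.36,0],0,-1],[[0,0,0],0,-1],[[0,0,0],0,-1]])

```text
t: 9.08
eef_pos: [480.4, 99.9, 233.7]
tcp_rot: [3.142, 0.0, 1.428]
ft_force: [-0.1, -0.5, -1.6]
opening: 0.58
grip_force: 30.0
```

>>> move_arm(commands=[[[0,0,-0.1],0,-1],[[0,0,-0.08],0,-1],[[0,0,-0.04],0,-1],[[0,0,0],0,-1],[[0,0,0],0,-1]])

```text
t: 9.5
eef_pos: [480.4, 98.8, 227.0]
tcp_rot: [-3.141, 0.0, 1.426]
ft_force: [0.5, -0.8, -2.5]
opening: 0.579
grip_force: 30.0
```

>>> move_arm(commands=[[[0,0,-0.05],0,-1],[[0,0,0],0,-1],[[0,0,0],0,-1]])

```text
t: 9.75
eef_pos: [480.3, 98.9, 226.8]
tcp_rot: [3.141, 0.0, 1.427]
ft_force: [-3.8, -4.0, 19.4]
opening: 0.575
grip_force: 30.0
```

Contact. I'll release and rise.

>>> move_arm(commands=[[[0,0,0.03],0,0.6],[[0,0,0],0,1],[[0,0,0],0,1],[[0,0,0],0,1],[[0,0,0],0,1],[[0,0,0],0,1],[[0,0,0],0,1],[[0,-0.1,0.4],0,1],[[0,-0.2,1],0,1],[[0,-0.2,1],0,1],[[0,-0.2,1],0,1],[[0,-0.5,1],0,1],[[0,-0.8,1],0,1],[[0,-0.8,1],0,1],[[-0.1,-0.9,1],0.6,1],[[-0.1,-0.9,1],0.6,1],[[-0.1,-0.9,1],0.6,1],[[-0.1,-0.9,0.4],0.6,1]])

```text
t: 11.25
eef_pos: [467.7, -93.9, 524.4]
tcp_rot: [3.137, 0.002, 1.621]
ft_force: [1.3, 0.9, 0.6]
opening: 1.0
grip_force: 0.0
```

```bash
python3 - <<'E'
from h import *
P={n:read_camera(n) for n in("scene","top")}
print(env.state()["eef_pos"])
S,T=P["scene"],P["top"]
m=pick("tall_tin_mid",S,(215,230));k=pick("tall_tin_mid",T,(419,222))
obs=[(p,x) for p,x in((S,m),(T,k)) if x is not None];print(len(obs))
print("tall",fit(obs,[150,55,105],[424.6,-244.2,52,1.88]))
ex=box(487.2-.6,147.8-4,47.5,1.427,[150,55,55])
o=[]
for n,p in P.items():
    im=p["image"][:,:,::-1].copy()
    u=proj(p,ex); m=u.mean(0).astype(int); x0,y0=max(m[0]-65,0),max(m[1]-90,0)
    c=cv2.resize(im[y0:y0+190,x0:x0+130],None,fx=3,fy=3)
    for v in u: cv2.circle(c,tuple(((v-[x0,y0])*3).astype(int)),2,(0,0,255),-1)
    o.append(c)
cv2.imwrite("pics/place1.png",np.hstack(o))
E
```

```text
[467.8726095  -95.29548555 522.7935776 ]
2
tall (array([ 424.29594947, -245.19443919,   50.62216782,    1.8857914 ]), np.float64(0.5990782380104065))
```

View pics/place1.png

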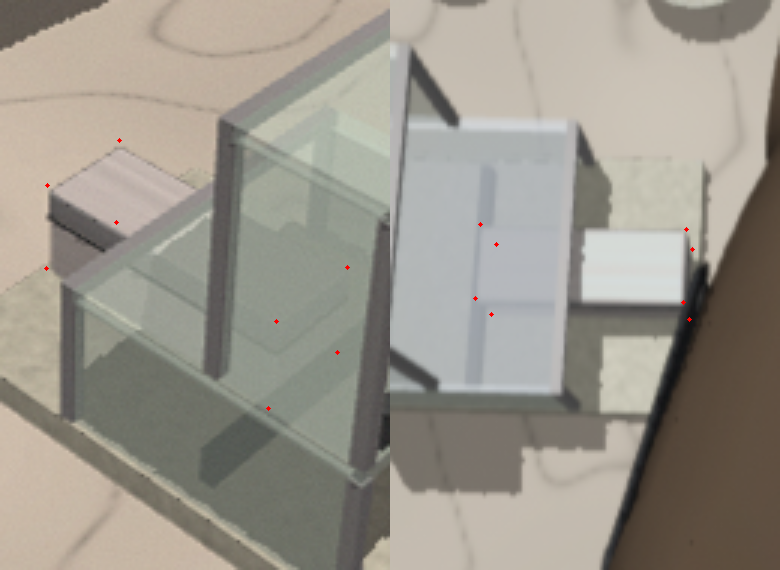

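The picture shows the short tin on the bottom tier, straight, with its inner end at the stop bar (crop column ≈485). Next is the tall tin, whose pose is unchanged.

>>> move_arm(commands=[[[-0.12,-0.81,0],0.4,1],[[-0.12,-0.81,0],0.4,1],[[-0.12,-0.81,0],0.4,1],[[-0.12,-0.81,0],0.4,1],[[-0.12,-0.81,0],0.4,1],[[-0.12,-0.81,0],0.4,1],[[-0.13,-0.81,0],0.4,1],[[-0.13,-0.81,0],0.4,1],[[0,0,0],0,1],[[0,0,-1],0,1],[[0,0,-1],0,1],[[0,0,-1],0,1],[[0,0,-1],0,1],[[0,0,0],0,1],[[0,0,0],0,1]])

```text
t: 12.7
eef_pos: [439.5, -286.3, 399.7]
tcp_rot: [-3.14, -0.003, 1.875]
ft_force: [0.2, 0.1, -0.0]
opening: 0.998
grip_force: 0.0
```

>>> move_arm(commands=[[[-0.03,0,-1],0,1],[[0,0,-1],0,1],[[0,0,-1],0,1],[[0,0,-0.8],0,1],[[0,0,-0.8],0,1],[[0,0,-0.5],0,1],[[0,0,0],0,1],[[0,0,0],0,1]])

```text
t: 13.37
eef_pos: [438.8, -287.2, 248.7]
tcp_rot: [3.141, 0.001, 1.875]
ft_force: [-0.0, -0.5, 0.6]
opening: 1.0
grip_force: 0.0
```

>>> move_arm(commands=[[[0,0,0],0,-1],[[0,0,0],0,-1],[[0,0,0],0,-1],[[0,0,0],0,-1],[[0,0,0],0,-1],[[0,0,0],0,-1],[[0,0,0],0,-1],[[0,0,0],0,-1],[[0,0,0],0,-1],[[0,0,0],0,-1],[[0,0,0],0,-1],[[0,0,0],0,-1]])

```text
t: 14.37
eef_pos: [438.0, -287.3, 247.7]
tcp_rot: [-3.142, 0.0, 1.874]
ft_force: [-2.9, -1.9, 4.6]
opening: 0.579
grip_force: 30.0
```

>>> move_arm(commands=[[[0,0,0.5],0,-1],[[0,0,0.75],0,-1],[[0,0,0.75],0,-1],[[0,0,1],0,-1],[[0,0,1],0,-1],[[0.08,0.6,0],-0.35,-1],[[0.08,0.6,0],-0.35,-1],[[0.08,0.6,0],-0.35,-1],[[0.08,0.6,0],-0.35,-1],[[0.08,0.6,0],-0.35,-1],[[0.08,0.6,0],-0.35,-1],[[0.08,0.6,0],-0.35,-1],[[0.08,0.6,0],-0.35,-1],[[0.08,0.6,0],-0.35,-1],[[0.08,0.6,0],-0.35,-1],[[0.08,0.6,0],-0.35,-1],[[0.08,0.6,0],-0.35,-1],[[0,0,0],0,-1],[[0,0,0],0,-1]])

```text
t: 15.95
eef_pos: [466.8, -70.5, 367.1]
tcp_rot: [-3.141, -0.0, 1.541]
ft_force: [-0.2, -0.3, -4.5]
opening: 0.578
grip_force: 30.0
```

```bash
python3 - <<'E'
from h import *
p=read_camera("scene");s=env.state();e=s["eef_pos"];y=s["tcp_rot"][2];print(e,y)
c=e[:2]+45*np.array([np.cos(y),np.sin(y)])
u=proj(p,box(c[0],c[1],e[2]-247.7+52.5,y,[150,55,105])); m=u.mean(0).astype(int);x0,y0=max(m[0]-100,0),max(m[1]-90,0)
c=cv2.resize(p["image"][y0:y0+190,x0:x0+230,::-1],None,fx=3,fy=3)
for v in u: cv2.circle(c,tuple(((v-[x0,y0])*3).astype(int)),2,(0,0,255),-1)
cv2.imwrite("pics/hold2.png",c)
E
```

```text
[466.84903552 -71.13447152 367.20064999] 1.539809501676522
```

View pics/hold2.png

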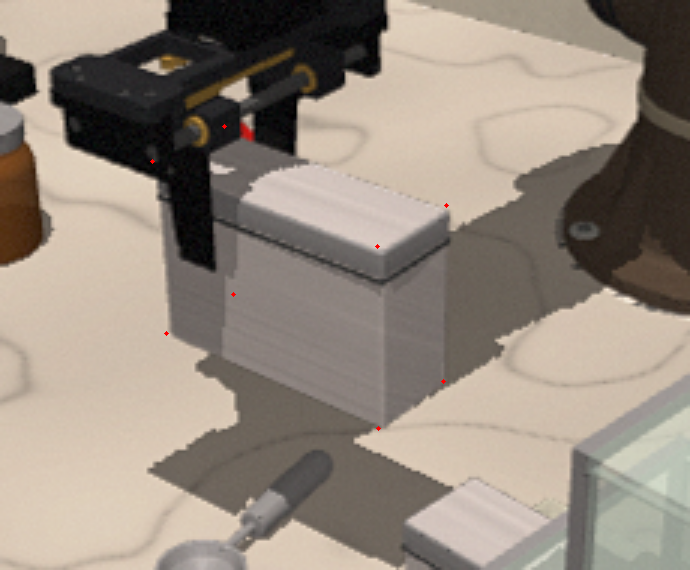

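The picture shows the tall tin held upright, matching the predicted corners to about 1–2 px at crop (378,430) and (445,380). I'll go on to the upper tier.

>>> move_arm(commands=[[[0.05,0.66,0],-0.18,-1],[[0.05,0.66,0],-0.18,-1],[[0.05,0.66,0],-0.18,-1],[[0.05,0.66,0],-0.18,-1],[[0.05,0.66,0],-0.18,-1],[[0.05,0.66,0],-0.18,-1],[[0.05,0.66,0],-0.18,-1],[[0.05,0.66,0],-0.18,-1],[[0,0,-0.2],0,-1],[[0,0,-0.1],0,-1],[[0,0,0],0,-1],[[0,0,0],0,-1]])

```text
t: 17.0
eef_pos: [478.9, 86.3, 358.3]
tcp_rot: [-3.141, 0.0, 1.422]
ft_force: [0.2, -0.0, -4.6]
opening: 0.58
grip_force: 30.0
```

>>> move_arm(commands=[[[0.045,0.32,0],0,-1],[[0.045,0.32,0],0,-1],[[0.045,0.32,0],0,-1],[[0.045,0.32,0],0,-1],[[0.045,0.32,0],0,-1],[[0.045,0.32,0],0,-1],[[0.045,0.32,0],0,-1],[[0.045,0.32,0],0,-1],[[0.045,0.32,0],0,-1],[[0.045,0.3,0],0,-1],[[0,0,0],0,-1],[[0,0,0],0,-1]])

```text
t: 18.0
eef_pos: [492.3, 183.0, 358.4]
tcp_rot: [-3.142, 0.0, 1.424]
ft_force: [0.8, 0.0, -4.6]
opening: 0.577
grip_force: 30.0
```

>>> move_arm(commands=[[[0,0,-0.1],0,-1],[[0,0,-0.07],0,-1],[[0,0,-0.04],0,-1],[[0,0,0],0,-1],[[0,0,0],0,-1]])

```text
t: 18.42
eef_pos: [492.4, 182.3, 352.2]
tcp_rot: [-3.141, 0.0, 1.423]
ft_force: [0.7, 0.3, -3.9]
opening: 0.575
grip_force: 30.0
```

>>> move_arm(commands=[[[0,0,-0.05],0,-1],[[0,0,-0.03],0,-1],[[0,0,0],0,-1]])

```text
t: 18.67
eef_pos: [492.4, 182.4, 350.7]
tcp_rot: [3.141, -0.0, 1.423]
ft_force: [-1.3, -3.2, 6.1]
opening: 0.578
grip_force: 30.0
```

Contact. I'll release, rise and back off.

>>> move_arm(commands=[[[0,0,0],0,0.4],[[0,0,0],0,1],[[0,0,0],0,1],[[0,0,0],0,1],[[0,0,0],0,1],[[0,0,0],0,1],[[0,0,0],0,1],[[0,-0.1,0.4],0,1],[[0,-0.1,1],0,1],[[0,-0.1,1],0,1],[[0,-0.5,1],0,1],[[0,-1,0.9],0,1],[[0,-1,0.5],0,1],[[0,-1,0],0,1],[[0,-1,0],0,1],[[0,-1,0],0,1],[[0,-1,0],0,1],[[0,-1,0],0,1],[[0,-1,0],0,1],[[0,-1,0],0,1]])

```text
t: 20.33
eef_pos: [492.1, -112.9, 493.9]
tcp_rot: [3.141, -0.0, 1.423]
ft_force: [0.4, 0.3, 0.2]
opening: 0.994
grip_force: 0.0
```

```bash
python3 - <<'E'
from h import *
P={n:read_camera(n) for n in("scene","top")}
print(env.state()["eef_pos"])
bx=[(box(486.6,143.8,43.5,1.427,[150,55,55]),(0,0,255)),(box(499.1,227,155.5-2,1.423,[150,55,105]),(255,0,0))]
o=[]
for n,p in P.items():
    m=proj(p,[[493,188,100]])[0].astype(int); x0,y0=max(m[0]-65,0),max(m[1]-95,0)
    if n=="scene": x0-=0
    c=cv2.resize(p["image"][y0:y0+190,x0:x0+130,::-1],None,fx=3,fy=3)
    for b,col in bx:
        for v in proj(p,b): cv2.circle(c,tuple(((v-[x0,y0])*3).astype(int)),2,col,-1)
    o.append(c)
cv2.imwrite("pics/place2.png",np.hstack(o))
E
```

```text
[ 492.3485804  -114.53756589  493.64591898]
```

View pics/place2.png

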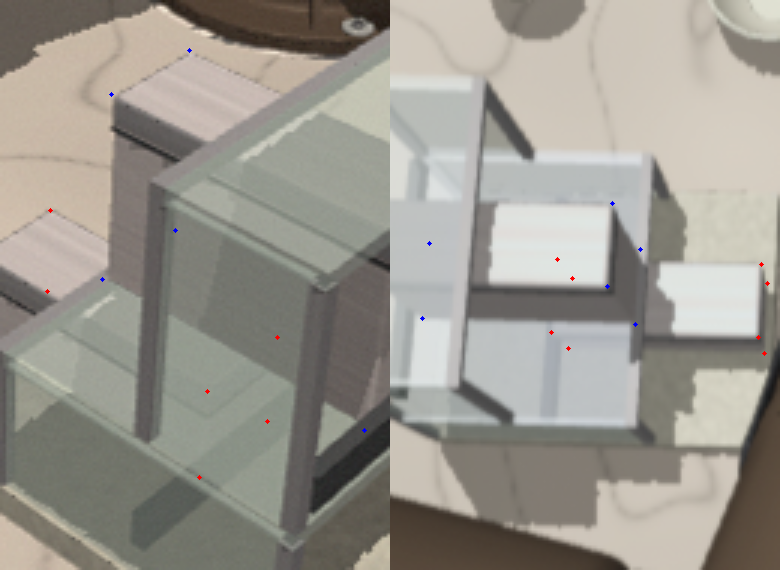

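The picture shows both tins upright and straight, each matching its predicted corners, and the gripper is clear. I'll hand in.

```bash
python3 -c "
from cell import env
print(env.job_done())"
```

```text
the job is handed in; nothing more can be done
None
```

I put the short tin on the bottom tier and the tall tin on the upper tier, each upright, straight and slid back to about 4–5 mm from its stop bar by my estimate, then let go with the gripper clear. I handed the job in at about 20 s; no verdict was returned.

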